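# Key the wheel bat onto its drive pin

## Task

The round wooden bat on the small turntable sits raised, with its notch out of line with the drive pin of the wheel head. With closed fingertips push the bat's finger peg round until the notch stands over the pin, then press on the middle of the bat until it is fully home, flat on the wheel head. Only push and press: do not pinch the peg or push hard on it, do not lift the bat, leave the other things where they lie, and finish clear of it all.

Things in the scene. Friction and masses are not known exactly. Their poses are not given: they have to be found in the camera images.
- turntable: Small metal turntable fixed to the bench; its wheel head does not turn. Origin at the centre of its underside, on the bench; z up, its own +x points from the centre to the drive pin. Round aluminium wheel head 132 mm across, its flat top 60 mm above the bench.
- lug (a point): End of a lug, 20 mm wide, level with the head's top, that sticks out of the wheel head on the pin's side to 93 mm from the centre (this point, 60 mm above the bench): it shows the pin's direction while the bat covers most of the pin.
- collar_top (a point): Centre of the top of the black rubber collar, 100 mm across, that stands 12 mm proud of the wheel head and carries the bat. It slides straight down into the head only against about 9 N of stiff friction, has no spring, and stays where it is pushed.
- pin_tip (a point): Top of the steel drive pin that stands on the wheel head: 8 mm diameter with a tapered tip, 58 mm from the head's centre, its top 70.5 mm above the bench, 1.5 mm below the underside of the raised bat.
- bat: Loose round plywood bat, 124 mm across, 12 mm thick, about 0.35 kg. Origin at the centre of its underside, z up, its own +x points to the notch. A boss below sits in the collar with 1 mm play: the bat turns freely either way about its centre. Underside 72 mm above the bench while raised, 60 mm when home; it goes home only with the notch over the pin (4 mm free either side).
- notch (a point): The notch, cut right through the bat's rim, 14 mm wide inside and 18 mm at the rim, 13 mm deep; this point lies in its middle at the height of the bat's top, 58 mm from the bat's centre. It must come straight above the pin.
- bat_middle (a point): Middle of the bat's flat top, where to press: 84 mm above the bench while raised, 72 mm when home.
- finger_peg: Upright round wooden peg on the bat's top, a roller free to spin (its own yaw means nothing), 16 mm diameter, 18 mm high; origin at the centre of its foot on the bat's top. It stands 46 mm from the bat's centre, diametrically opposite the notch, and is pushed sideways to turn the bat; about 2 to 5 N low down is enough, and more than 18 N of squeeze or push on it spoils the job.
- cup: Bystander: small brown clay cup, 51 mm across, 38 mm high, on the bench; origin at the centre of its underside.
- clay_lump: Bystander: pale dry lump of clay, 48 x 69 x 30 mm, on the bench; origin at the centre of its underside.
- tape_measure: Bystander: black and yellow tape measure, 106 x 85 x 43 mm, lying on the bench; origin at the centre of its underside.
There are look-alikes about, which are no part of the job. What is shaped like the bat but orange or red is not meant.

How it is judged:
At the end, for the whole second after the job is handed in: The bat is fully home: its underside within 2.2 mm of the wheel head's top, level within 0.04 rad, the middle of its notch within 6.5 mm of the pin in plan, and at rest (z of bat in the frame of turntable below 0.0622 m and horizontal distance between notch and pin_tip below 0.0065 m and angle between bat's own z axis and vertical below 0.04 rad and linear speed of bat below 0.01 m/s); the robot touches nothing.
It fails at once if the bat is lifted more than 8 mm above its raised place (z of bat in the frame of turntable above 0.08 m).
It fails at once if the finger peg is pinched or pushed with more than 18 N (contact force between the fingers and finger_peg above 18 N).
It fails at once if the cup is moved more than 20 mm (distance of cup from where it was at the start of the episode above 0.02 m).
It fails at once if the clay lump is moved more than 20 mm (distance of clay_lump from where it was at the start of the episode above 0.02 m).
It fails at once if the tape measure is moved more than 20 mm (distance of tape_measure from where it was at the start of the episode above 0.02 m).
It also fails if it takes over 54 s, if anything falls off the work surface, if the arm or the gripper's body presses on something with over 40 N, if the wrist force passes 120 N, or if a joint passes its speed limit or range.

## Robot

A 7-joint arm with a two-finger parallel gripper is mounted at the origin on a cart in front of the work surface, level with it; the furniture and walls round the work are solid. World frame = base frame: x ahead of the robot, y to its left, z up, the work surface at z = 0. Lengths are in m, angles in rad, forces in N, time in s.
With the tool pointing down it reaches from about 0.4 to 0.875 m from the base axis. Payload 4.4 kg.
Tool frame: the origin (TCP) lies on the centre line of the jaws, within the pads' length; the fingertips stand 14 mm ahead of it and the grasp point (between the pads) lies 5 mm behind it (finger_overhang is the distance from the TCP to the fingertips, in m); z points along the fingers, y is the line along which they close (so a half turn about z gives the same grasp; the last joint's range is limited). The gripper opens to 85 mm and grips with 20 to 120 N. Pads are 22 mm wide; open, the fingers measure 114 mm over their backs; the gripper's body (76 mm by 85 mm) begins 54 mm behind the grasp point. The pads swing forward as they close: fully open they stand 13 mm farther back than shut.
Start: joints at [-1.371, 0.628, 0.038, 1.517, -0.027, 0.996, -0.02], TCP at [0.171, 0.627, 0.245] pointing down, gripper open.
Joint ranges: [-3.06, 3.06], [-0.37, 2.12], [-1.25, 1.32], [0.18, 2.47], [-1.1, 4.24], [0.23, 1.98], [-2.94, 2.94]. Speed limits (rad/s): [2.57, 2.57, 3.14, 3.14, 3.14, 3.14, 3.14].

## Interface

Orientations are given as a unit quaternion [w, x, y, z].
In Python, from station import * gives the robot as it stands.
- The arm moves only by the tool jog_arm, never from a script. Its argument "rows" is one flat list of numbers, 5 for each row, row after row: the finger opening in m, from 0 to 0.0854, then the shift along the tool's x, y, z in m, then the turn about the tool's z in degrees. In form: [hand, dx, dy, dz, turn, hand, dx, dy, dz, turn, ...]. A call has 1 to 12 rows; each row is the pose to reach, as a shift and turn from the pose commanded when the call began, along the tool's axes at that moment; what a row does not reach only later rows make up. A row lasts 1/8 s, in which the tool goes at most 62.5 mm and 10.7 degrees, less where a joint would pass 70% of its speed; a pose out of reach is approached as far as the arm can. A call with a gripper value outside its range is refused whole. The fingers move at their own pace and stop on an object; the grip force is fixed at half the most. Time passes only in rows, so rows that repeat a pose let the fingers close. It gives the time, the measured TCP pose, the force, the opening and the grip force at its end, in the units of the state.
- read_state(): the state, without advancing time (a new reading comes with each control period).
- camera(name): name is "scene" or "top" or "wrist"; returns a dict with "image" (420x560x3 uint8, red, green, blue), "intrinsics" (3x3 intrinsics, pixels), "origin" and "orientation" of the camera in the world; the wrist camera has in their place "T_tool_cam" (4x4, takes a point from camera to tool coordinates, whose origin is the TCP and whose axes are the flange's). Camera axes: x right, y down, z forward; pixel columns grow to the right and rows downward; lengths in m; the calibration is good to about 2 mm. A picture is of the moment at which its call begins: read the wrist's pose just before it. There is no depth.
- hand_in(): hands the job in; it is judged then, once.
The state is a dict: "clock": time; "joint_pos": joint angles; "qvel": joint speeds; "joint_torque": joint torques, N m; "tcp_pos": TCP position; "eef_rot": TCP orientation; "ft_force": force on the tool from outside, world axes, zero at the start; "ft_torque": the same for the moment, N m; "opening": finger opening in m; "finger_force": force on a finger pad.
Only numpy, scipy, OpenCV 4.12 (cv2) and the standard library are available. Lean on these libraries where they do the work, as an engineer would, in place of code of your own. Each camera call takes 0.05 s, during which the arm holds its last target. There are 200 camera calls.

## Working session

There is one attempt and no reset: what is moved stays moved. The work goes in short steps, Python scripts to look and compute and a tool call to move; the robot and the scene stay as the last step left them, time stands still between calls to the robot, and variables do not carry over. Pictures are saved under pics/ and viewed, at most 10 in all, crops included, and the job is handed in when it is done.

Besides the shell and the picture viewer there is one more tool, called after "Emit:" as name(argument=value, ...), one argument or row to a line, values as JSON. jog_arm: Moves the arm, as the interface text tells. Its arguments: {"type":"object","properties":{"rows":{"type":"array"}},"required":["rows"]}

```bash
mkdir -p pics
cat > h.py <<'E'
from station import *
import numpy as np, cv2
from scipy.spatial.transform import Rotation as R
def rot(q): return R.from_quat([q[1],q[2],q[3],q[0]]).as_matrix()
def snap(n,f):
    c=camera(n); cv2.imwrite('pics/'+f,c['image'][:,:,::-1]); np.save('pics/'+f+'.npy',c,allow_pickle=True); return c
def load(f): return np.load('pics/'+f+'.npy',allow_pickle=True).item()
def cam(c,s=None):
    if 'T_tool_cam' in c:
        T=c['T_tool_cam']; Rt=rot(s['eef_rot']); return Rt@T[:3,3]+s['tcp_pos'],Rt@T[:3,:3]
    return np.array(c['origin']),rot(c['orientation'])
def atz(c,uv,z,s=None):
    o,Rm=cam(c,s); d=Rm@np.linalg.inv(c['intrinsics'])@np.array([*uv,1.]); return o+d*(z-o[2])/d[2]
def proj(c,p,s=None):
    o,Rm=cam(c,s); q=c['intrinsics']@Rm.T@(np.array(p)-o); return q[:2]/q[2]
E
python3 - <<'E'
from h import *
s=read_state(); print({k:np.round(v,3) for k,v in s.items()})
for n in('scene','top'):
    c=snap(n,n+'0.png'); print(n,c['intrinsics'],c['origin'],c['orientation'])
a=cv2.imread('pics/scene0.png')
E
```

```text
{'clock': np.float64(0.0), 'joint_pos': array([-1.371,  0.629,  0.038,  1.518, -0.027,  0.996, -0.02 ]), 'qvel': array([-0.001, -0.   , -0.002, -0.001, -0.001,  0.001, -0.001]), 'joint_torque': array([ 1.0000e-03, -5.6341e+01,  1.2260e+00, -1.9344e+01,  1.1000e-02,
        1.1000e-02, -0.0000e+00]), 'tcp_pos': array([0.171, 0.627, 0.244]), 'eef_rot': array([-0.   ,  0.133,  0.991, -0.001]), 'ft_force': array([-0.34 , -0.249,  0.524]), 'ft_torque': array([-0.051,  0.001,  0.01 ]), 'finger_force': np.float64(0.0), 'opening': np.float64(0.085)}
scene [[461.3822132    0.         278.09381101]
 [  0.         461.3822132  213.43824572]
 [  0.           0.           1.        ]] [-0.27097771 -0.61689544  0.61752208] [-0.42744674  0.74507252 -0.43770171  0.26565662]
top [[419.0480787    0.         281.50134381]
 [  0.         419.0480787  206.69527091]
 [  0.           0.           1.        ]] [ 0.39631639 -0.20799409  1.10071379] [-0.0675061   0.71229967 -0.69659459  0.05317977]
```

View pics/top0.png

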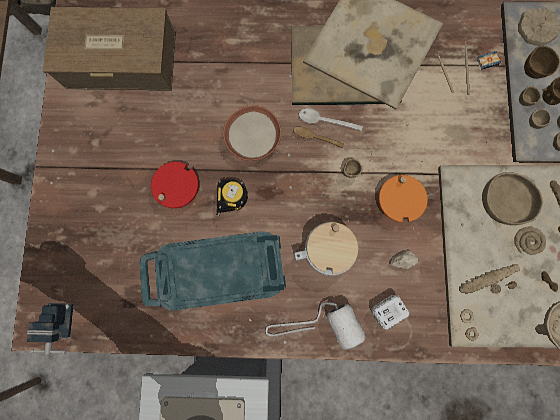

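View pics/scene0.png

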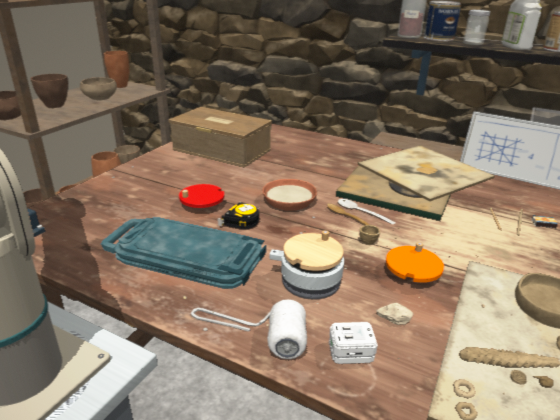

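The candidates in the top view are the red disc (175,184), the orange disc (403,198) and the natural plywood disc on a metal head (332,247). I choose the plywood one at (332,247), since the task rules out the red and orange ones. Next is a close crop to check.

Run:
```python
from h import *
a=cv2.imread('pics/top0.png')[207:287,282:372]; b=cv2.imread('pics/scene0.png')[220:300,262:352]
o=np.hstack([cv2.resize(x,None,fx=4.4,fy=4.4,interpolation=cv2.INTER_CUBIC) for x in(a,b)])
cv2.imwrite('pics/crop0.png',o)
```

```text
(no output)
```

View pics/crop0.png

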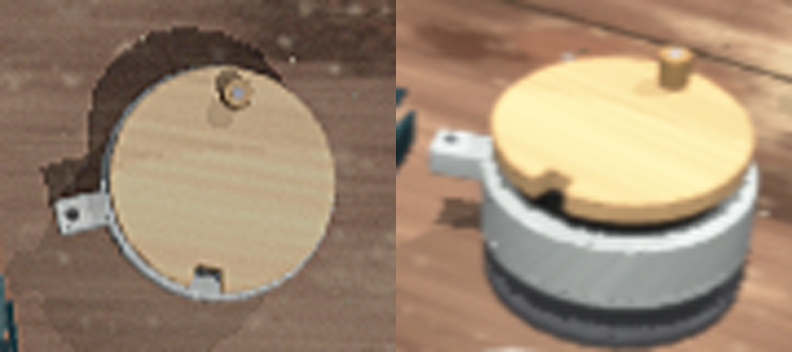

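The crop shows the plain plywood bat raised on the aluminium head. The lug is at about (295,256), the notch at (329.5,270), and the peg top at (336,228).

Run:
```python
from h import *
c=load('top0.png'); im=c['image']; h=cv2.cvtColor(im,cv2.COLOR_RGB2HSV)
sub=(h[...,1]>60)&(h[...,2]>165); m=np.zeros(sub.shape,np.uint8); m[205:290,285:375]=sub[205:290,285:375]
m=cv2.morphologyEx(m,cv2.MORPH_OPEN,np.ones((3,3),np.uint8))
k=max(cv2.findContours(m,0,cv2.CHAIN_APPROX_NONE)[0],key=cv2.contourArea)
e=cv2.fitEllipse(cv2.convexHull(k)); print(e)
C=atz(c,e[0],.084)
ang=lambda p:np.degrees(np.arctan2(*(p-C)[1::-1]))
for n,uv,z in(('C',e[0],.084),('C2',(332.45,248.4),.084),('lug',(295.4,256.5),.06),('peg',(335.9,228.1),.102),('notch',(329.5,270.4),.084),('cup',(351,167),.03),('clay',(403,259),.02),('tape',(232,195),.03)):
    p=atz(c,uv,z); print(n,p.round(4),ang(p).round(1),np.hypot(*(p-C)[:2]).round(4))
s=read_state(); print(rot(s['eef_rot']).round(4)); w=snap('wrist','w0.png'); print(w['T_tool_cam'])
```

```text
((332.0927734375, 247.34014892578125), (49.91419982910156, 50.71923065185547), 123.64354705810547)
C [ 0.4744 -0.3098  0.084 ] 0.0 0.0
C2 [ 0.4719 -0.3107  0.084 ] -161.1 0.0027
lug [ 0.4517 -0.222   0.06  ] 104.5 0.0908
peg [ 0.5192 -0.317   0.102 ] -9.0 0.0453
notch [ 0.4192 -0.3038  0.084 ] 173.8 0.0556
cup [ 0.6905 -0.3641  0.03  ] -14.1 0.2228
clay [ 0.4537 -0.4967  0.02  ] -96.3 0.188
tape [ 0.6092 -0.054   0.03  ] 62.2 0.2892
[[-9.649e-01  2.627e-01 -4.000e-04]
 [ 2.627e-01  9.649e-01 -1.600e-03]
 [-0.000e+00 -1.700e-03 -1.000e+00]]
[[-1.41010988e-03 -9.64691881e-01 -2.63377271e-01  6.61200292e-02]
 [ 9.99998996e-01 -1.39654536e-03 -2.38716458e-04 -4.57881033e-04]
 [-1.37530477e-04 -2.63377343e-01  9.64692882e-01 -1.28758842e-01]
 [ 0.00000000e+00  0.00000000e+00  0.00000000e+00  1.00000000e+00]]
```

```bash
cat >> h.py <<'E'
def rel(s,p,xdir):  # shift in tool axes (mm) and turn (deg) to reach p with tool x at angle xdir (deg)
    Rt=rot(s['eef_rot']); d=Rt.T@(np.array(p)-s['tcp_pos'])
    t=-(xdir-np.degrees(np.arctan2(Rt[1,0],Rt[0,0]))); return (d*1e3).round(1),round((t+180)%360-180,1)
E
python3 - <<'E'
from h import *
s=read_state()
for p,a in(((.36,.48,.24),150),((.5,.25,.23),130),((.56,0,.22),110),((.53,-.26,.2),82)): print(rel(s,p,a))
E
```

```text
(array([-221.3,  -91.9,    4.8]), np.float64(14.8))
(array([-416.8, -277. ,   15. ]), np.float64(34.8))
(array([-540.3, -502.5,   25.4]), np.float64(54.8))
(array([-579.6, -761.2,   45.7]), np.float64(82.8))
```

Emit:
jog_arm(
  rows=[0,-0.05,-0.02,0,3,0,-0.1,-0.04,0,6,0,-0.15,-0.06,0,9,0,-0.2,-0.085,0,13,0,-0.24,-0.115,0,16,0,-0.28,-0.15,0,20,0,-0.315,-0.185,0,24,0,-0.35,-0.22,0.005,28,0,-0.385,-0.25,0.01,32,0,-0.415,-0.28,0.015,36,0,-0.44,-0.32,0.015,40,0,-0.46,-0.36,0.015,42],
)

```text
clock: 1.65
tcp_pos: [0.5204, 0.1574, 0.23]
eef_rot: [0.0, 0.48, 0.877, -0.0]
ft_force: [0.1, 0.1, 0.0]
opening: -0.0002
finger_force: 0.0
```

Run:
```python
from h import *
s=read_state(); print(s['tcp_pos'],s['clock'],s['opening'],s['joint_pos'].round(2))
for p,a in(((.56,0,.22),110),((.53,-.255,.2),82)): print(rel(s,p,a))
```

```text
[0.52044901 0.15737361 0.22999647] 1.65 -0.00022679415511916306 [-0.51  0.51  0.24  1.84 -0.16  0.82  0.39]
(array([-153.8,  -51.7,   10.1]), np.float64(12.7))
(array([-352.3, -214.6,   30.2]), np.float64(40.7))
```

Emit:
jog_arm(
  rows=[0,-0.05,-0.02,0,4,0,-0.1,-0.04,0.005,8,0,-0.15,-0.06,0.01,13,0,-0.19,-0.09,0.015,18,0,-0.23,-0.12,0.02,24,0,-0.27,-0.15,0.025,30,0,-0.31,-0.18,0.03,36,0,-0.34,-0.205,0.03,40,0,-0.352,-0.215,0.03,40.7,0,-0.352,-0.215,0.03,40.7],
)

```text
clock: 2.9
tcp_pos: [0.5296, -0.2535, 0.2001]
eef_rot: [-0.0, 0.754, 0.656, 0.0]
ft_force: [0.6, 0.0, -1.0]
opening: -0.0
finger_force: 0.0
```

Run:
```python
from h import *
s=read_state(); print(s['tcp_pos'],s['clock']); c=snap('wrist','w1.png'); np.save('pics/s1.npy',s,allow_pickle=True)
for p in((.4735,-.31,.084),(.519,-.3165,.102)): print(proj(c,p,s))
```

```text
[ 0.52955022 -0.2534691   0.20011066] 2.9
[225.13770062 283.34322874]
[275.86530198 293.69097297]
```

View pics/w1.png

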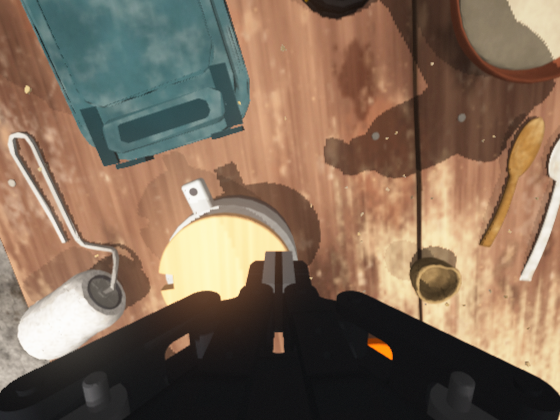

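The wrist view shows the lug's outer end at about (190,184) and the bat's visible edge from (160,270) over (222,214) to (287,248). The notch shows at the left edge, about (167,282). The peg is hidden behind the fingers.

Run:
```python
from h import *
from scipy.optimize import least_squares
c=load('w1.png'); s=np.load('pics/s1.npy',allow_pickle=True).item()
E=[(160,270),(165,251),(180,232),(199,219),(222,214),(250,219),(272,231),(287,248)]
P=np.array([atz(c,u,.084,s)[:2] for u in E])
r=least_squares(lambda q:np.hypot(*(P-q).T)-.062,[.4735,-.31]); print(r.x,(r.fun*1e3).round(1))
for n,u,z in(('lug',(190,184),.06),('notch',(167,282),.084)):
    p=atz(c,u,z,s)[:2]; d=p-r.x; print(n,p,np.degrees(np.arctan2(d[1],d[0])),np.hypot(*d))
```

```text
[ 0.47698501 -0.30838042] [-0.3 -0.2 -0.7  0.5  0.8 -0.1 -0.2 -0.6]
lug [ 0.45401821 -0.21991708] 104.5537909293032 0.09139604073302948
notch [ 0.42180395 -0.3013844 ] 172.77441478629243 0.055622777013607835
```

```bash
cat >> h.py <<'E'
C=np.array([.4755,-.309])
def pose(phi,d,z,r=.046):
    a=np.radians(phi); u=np.array([np.cos(a),np.sin(a)]); t=np.array([u[1],-u[0]])
    return (*(C+r*u-t*d),z),phi+90
E
python3 - <<'E'
from h import *
s=read_state()
for z in(.13,.103): print(rel(s,*pose(-7.5,.037,z)))
E
```

```text
(array([-26.9,  -0.4,  70. ]), np.float64(-0.3))
(array([-26.9,  -0.3,  97. ]), np.float64(-0.3))
```

Emit:
jog_arm(
  rows=[0,-0.013,0,0.035,0,0,-0.027,0,0.07,0,0,-0.027,0,0.085,0,0,-0.027,0,0.097,0,0,-0.027,0,0.097,0],
)

```text
clock: 3.58
tcp_pos: [0.5264, -0.2786, 0.1031]
eef_rot: [-0.001, 0.754, 0.657, 0.0]
ft_force: [-1.3, -0.6, -0.1]
opening: -0.0
finger_force: 0.0
```

Run:
```python
from h import *
s=read_state(); print(s['tcp_pos'],s['clock'],s['ft_force'])
for f,d in[(-7.5,.026)]+[(f,.019) for f in(-7.5,-12,-17,-22,-27,-32,-37,-42,-47,-52,-57,-62,-67)]: print(f,*rel(s,*pose(f,d,.103)))
c=snap('scene','sc1.png')
cv2.imwrite('pics/crop1.png',cv2.resize(cv2.imread('pics/sc1.png')[190:310,240:380],None,fx=4,fy=4))
```

```text
[ 0.52643211 -0.2786313   0.10309552] 3.575 [-1.28399264 -0.62211656 -0.12522597]
-7.5 [-10.8  -0.5   0.1] -0.3
-7.5 [-17.8  -0.4   0.1] -0.3
-12 [-21.4   0.9   0.1] 4.2
-17 [-25.6   2.1   0.1] 9.2
-22 [-29.9   2.9   0.1] 14.2
-27 [-34.2   3.4   0.1] 19.2
-32 [-38.5   3.4   0.1] 24.2
-37 [-42.9   3.1   0. ] 29.2
-42 [-47.1   2.4   0. ] 34.2
-47 [-51.3   1.3   0. ] 39.2
-52 [-55.4  -0.1   0. ] 44.2
-57 [-59.4  -1.9   0. ] 49.2
-62 [-63.2  -4.    0. ] 54.2
-67 [-66.8  -6.4   0. ] 59.2
```

View pics/crop1.png

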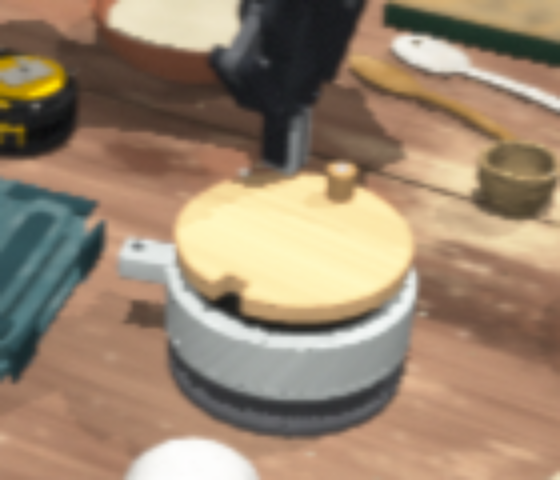

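The fingertips stand just above the bat on the lug side of the peg, with a clear gap to it (peg at crop (342,180), tips at (288,165)). Now I push gently.

Emit:
jog_arm(
  rows=[0,-0.006,0,0,0,0,-0.011,0,0,0,0,-0.013,0,0,0,0,-0.015,0,0,0,0,-0.017,0,0,0,0,-0.019,0,0,1,0,-0.021,0.001,0,4,0,-0.0235,0.0015,0,7,0,-0.0255,0.002,0,9,0,-0.028,0.0025,0,12,0,-0.03,0.003,0,14,0,-0.03,0.003,0,14],
)

```text
clock: 5.12
tcp_pos: [0.5248, -0.3107, 0.1033]
eef_rot: [0.0, 0.829, 0.559, -0.0]
ft_force: [0.1, -0.3, 0.7]
opening: 0.0
finger_force: 0.2
```

Run:
```python
from h import *
s=read_state(); print(s['tcp_pos'],s['clock'],s['ft_force'])
for f in(-22,-27,-32,-37,-42,-47,-52,-57,-62,-67): print(f,*rel(s,*pose(f,.019,.103)))
c=snap('top','t2.png')
cv2.imwrite('pics/crop2.png',cv2.resize(cv2.imread('pics/t2.png')[200:300,272:392],None,fx=5,fy=5,interpolation=cv2.INTER_CUBIC))
```

```text
[ 0.52475928 -0.31065495  0.10325813] 5.125 [ 0.14951213 -0.30651505  0.66901782]
-22 [ 2.1 -0.3  0.3] 0.0
-27 [-2.   1.2  0.3] 5.0
-32 [-6.2  2.3  0.3] 10.0
-37 [-10.5   3.1   0.3] 15.0
-42 [-14.8   3.4   0.3] 20.0
-47 [-19.1   3.4   0.3] 25.0
-52 [-23.5   3.    0.3] 30.0
-57 [-27.7   2.3   0.3] 35.0
-62 [-31.9   1.1   0.3] 40.0
-67 [-36.   -0.3   0.3] 45.0
```

View pics/crop2.png

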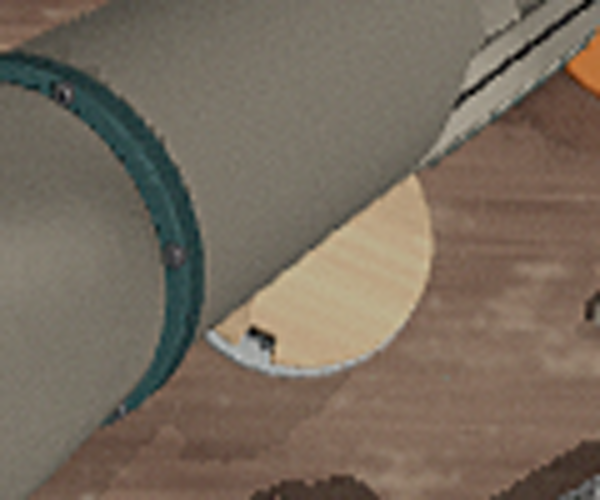

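The notch has moved to about (323.4,269) in the top view, so the bat is turning. I continue the push.

Emit:
jog_arm(
  rows=[0,-0.002,0.001,0,4,0,-0.0045,0.0015,0,7,0,-0.007,0.0025,0,10,0,-0.0095,0.003,0,13,0,-0.012,0.003,0,16,0,-0.0145,0.0035,0,19,0,-0.017,0.0035,0,22,0,-0.0195,0.0035,0,25,0,-0.022,0.003,0,28,0,-0.0245,0.003,0,31,0,-0.027,0.0025,0,34,0,-0.0275,0.0025,0,35],
)

```text
clock: 6.68
tcp_pos: [0.5167, -0.337, 0.1033]
eef_rot: [0.0, 0.959, 0.284, -0.0]
ft_force: [1.1, 0.5, 1.0]
opening: 0.0003
finger_force: 0.4
```

Run:
```python
from h import *
s=read_state(); print(s['tcp_pos'],s['clock'],s['ft_force'])
for f in(-57,-62,-67,-70,-73,-75,-77): print(f,*rel(s,*pose(f,.019,.103)))
np.save('pics/s3.npy',s,allow_pickle=True)
w=snap('wrist','w3.png'); c=snap('scene','sc3.png')
a=cv2.imread('pics/w3.png')[:,:420]; b=cv2.resize(cv2.imread('pics/sc3.png')[200:305,255:350],(380,420),interpolation=cv2.INTER_CUBIC)
cv2.imwrite('pics/crop3.png',np.hstack([a,b]))
```

```text
[ 0.51665734 -0.33699953  0.10326384] 6.675 [1.07653381 0.49993867 1.02827793]
-57 [-0.3  0.1  0.3] -0.0
-62 [-4.3  1.6  0.3] 5.0
-67 [-8.5  2.7  0.3] 10.0
-70 [-11.1   3.2   0.3] 13.0
-73 [-13.7   3.6   0.3] 16.0
-75 [-15.4   3.7   0.3] 18.0
-77 [-17.1   3.8   0.3] 20.0
```

View pics/crop3.png

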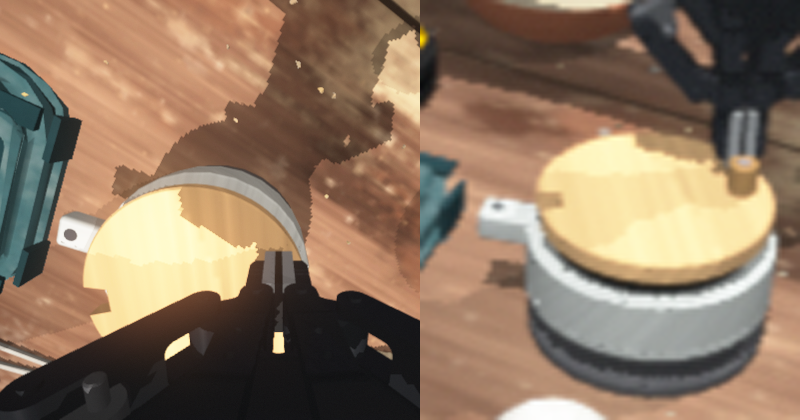

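In the wrist view the notch is at about (96,300) and the lug end at (60,230). The fingertips are behind the peg, with some way still to turn.

Run:
```python
from h import *
c=load('w3.png'); s=np.load('pics/s3.npy',allow_pickle=True).item()
for n,u,z in(('lug',(60,230),.06),('notch',(96,300),.084),('edge',(180,187),.084),('edgeL',(83,268),.084)):
    p=atz(c,u,z,s)[:2]; d=p-C; print(n,p,np.degrees(np.arctan2(d[1],d[0])),np.hypot(*d))
for f in(100,104.5,130): print(f,proj(c,(*(C+.058*np.array([np.cos(np.radians(f)),np.sin(np.radians(f))])),.084),s))
print(proj(c,(*C,.084),s))
```

```text
lug [ 0.45465844 -0.22105249] 103.33186377264741 0.0903832631446123
notch [ 0.44349132 -0.26458341] 125.77829191594151 0.05474842093907841
edge [ 0.52503322 -0.27397043] 35.26770208018211 0.06066804233075599
edgeL [ 0.45763339 -0.25082112] 107.07161065128858 0.06086047793055652
100 [ 90.67584678 257.71154496]
104.5 [ 89.00332564 265.07685672]
130 [ 92.13432313 307.03554554]
[194.09538276 295.56125148]
```

Emit:
jog_arm(
  rows=[0,-0.002,0.001,0,3,0,-0.0045,0.0015,0,6,0,-0.007,0.0025,0,9,0,-0.0095,0.003,0,12,0,-0.012,0.0035,0,15,0,-0.014,0.0035,0,17,0,-0.016,0.004,0,19,0,-0.017,0.004,0,20,0,-0.017,0.004,0,20],
)

```text
clock: 7.9
tcp_pos: [0.5046, -0.3494, 0.1033]
eef_rot: [0.0, 0.994, 0.114, -0.0]
ft_force: [0.2, 0.7, -0.5]
opening: 0.0001
finger_force: 0.2
```

Run:
```python
from h import *
s=read_state(); print(s['tcp_pos'],s['clock'],s['ft_force'])
np.save('pics/s4.npy',s,allow_pickle=True)
w=snap('wrist','w4.png'); c=snap('scene','sc4.png')
a=cv2.resize(cv2.imread('pics/w4.png')[180:380,20:210],(400,421)); b=cv2.resize(cv2.imread('pics/sc4.png')[200:305,255:350],(380,421),interpolation=cv2.INTER_CUBIC)
cv2.imwrite('pics/crop4.png',np.hstack([a,b]))
print(proj(w,(*C,.084),s))
```

```text
[ 0.50458665 -0.34937864  0.10326051] 7.9 [ 0.21809261  0.66618264 -0.50696088]
[194.18805506 295.7860622 ]
```

View pics/crop4.png

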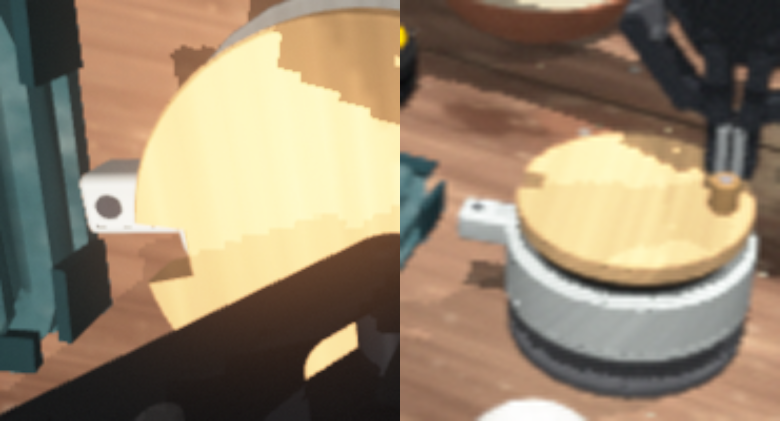

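The notch is at crop (165,254), which is wrist (98.4,300.7). The lug end is at crop (85,203), which is wrist (60.4,276.4).

Run:
```python
from h import *
c=load('w4.png'); s=np.load('pics/s4.npy',allow_pickle=True).item()
for n,u,z in(('lug',(60.4,276.4),.06),('notch',(98.4,300.7),.084),('n_outA',(86.5,290.5),.084),('n_outB',(91,313.5),.084),('n_inA',(108,290.5),.084),('n_inB',(110,311),.084)):
    p=atz(c,u,z,s)[:2]; d=p-C; print(n,p,np.degrees(np.arctan2(d[1],d[0])),np.hypot(*d))
for f in(-77,-78,-79,-80,-81,-82): print(f,*rel(s,*pose(f,.019,.103)))
c=load('sc4.png')
for f in(100,104.5,109): print(f,proj(c,(*(C+.058*np.array([np.cos(np.radians(f)),np.sin(np.radians(f))])),.084)))
print(proj(c,(*(C+.093*np.array([np.cos(np.radians(104.5)),np.sin(np.radians(104.5))])),.06)))
```

```text
lug [ 0.45473194 -0.22050123] 103.20666291520506 0.09090294005325322
notch [ 0.46050255 -0.25759326] 106.26412378393404 0.05354976087010648
n_outA [ 0.46540423 -0.25077351] 99.83660486613272 0.05909525051722613
n_outB [ 0.45138167 -0.2540973 ] 113.71550902491865 0.059966662470599584
n_inA [ 0.46806406 -0.26230141] 99.04740862945533 0.047286905233341135
n_inB [ 0.45539843 -0.26439345] 114.25831105055074 0.048926648980859674
-77 [-0.3  0.1  0.3] 0.1
-78 [-1.1  0.4  0.3] 1.1
-79 [-1.9  0.7  0.3] 2.1
-80 [-2.7  1.   0.3] 3.1
-81 [-3.5  1.3  0.3] 4.1
-82 [-4.3  1.6  0.3] 5.1
100 [286.47229029 241.30528272]
104.5 [285.90487684 242.42569875]
109 [285.49854858 243.58042715]
[269.73248621 249.3463903 ]
```

Emit:
jog_arm(
  rows=[0,-0.001,0,0,1,0,-0.002,0.001,0,2.5,0,-0.002,0.001,0,2.5],
)

```text
clock: 8.38
tcp_pos: [0.503, -0.3509, 0.1033]
eef_rot: [0.0, 0.996, 0.092, -0.0]
ft_force: [-0.5, -0.7, -0.1]
opening: 0.0001
finger_force: 0.3
```

Emit:
jog_arm(
  rows=[0,0.004,0,0,0,0,0.01,0,0,0,0,0.02,0,-0.01,0,0,0.025,0,-0.03,0,0,0.04,0,-0.04,0,0,0.04,0,-0.04,0],
)

```text
clock: 9.12
tcp_pos: [0.5447, -0.343, 0.1445]
eef_rot: [0.001, 0.996, 0.094, 0.001]
ft_force: [-0.5, 0.3, -0.1]
opening: 0.0001
finger_force: 0.0
```

Run:
```python
from h import *
s=read_state(); print(s['tcp_pos'],s['clock'],s['ft_force'])
np.save('pics/s5.npy',s,allow_pickle=True)
w=snap('wrist','w5.png')
q=proj(w,(*(C+.065*np.array([np.cos(np.radians(104.5)),np.sin(np.radians(104.5))])),.07),s);print(q)
x,y=[int(v)-50 for v in q]; x,y=max(x,0),max(y,0); print(x,y)
print(rel(s,(*C,.12),13),rel(s,(*C,.084+.014),13))
cv2.imwrite('pics/crop5.png',cv2.resize(cv2.imread('pics/w5.png')[y:y+100,x:x+120],None,fx=6,fy=6,interpolation=cv2.INTER_CUBIC))
```

```text
[ 0.54465027 -0.34301532  0.14446042] 9.125 [-0.54018528  0.33996474 -0.11298203]
[133.28819875 313.10856668]
83 263
(array([-61.7, -46.3,  24.2]), np.float64(-2.3)) (array([-61.7, -46.4,  46.2]), np.float64(-2.3))
```

View pics/crop5.png

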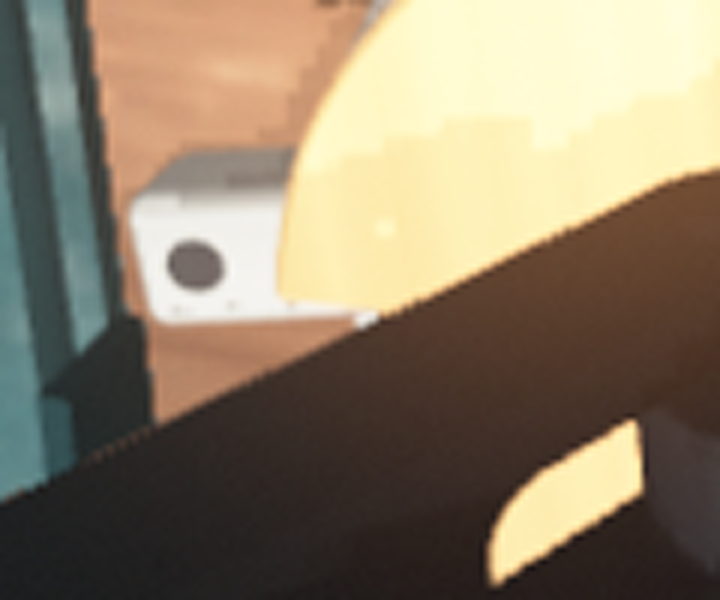

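The notch's upper outer corner is at wrist (129.7,312.7). The rest is hidden by the gripper, so I compute the notch angle from that corner.

Run:
```python
from h import *
c=load('w5.png'); s=np.load('pics/s5.npy',allow_pickle=True).item()
A=lambda u,z:(lambda d:(np.degrees(np.arctan2(d[1],d[0])),np.hypot(*d)))(atz(c,u,z,s)[:2]-C)
print(A((129.7,312.7),.084), A((83+145/6,263+262/6),.06))
```

```text
(np.float64(95.75011156539084), np.float64(0.05993115089501455)) (np.float64(103.80903430610793), np.float64(0.09070410859421593))
```

The notch is at about 104.1° and the lug at about 103.8–104.5°, so they line up. I move over the middle and press.

Emit:
jog_arm(
  rows=[0,-0.03,-0.023,0,0,0,-0.062,-0.046,0,0,0,-0.062,-0.046,0.02,0,0,-0.062,-0.046,0.035,0,0,-0.062,-0.046,0.043,0,0,-0.062,-0.046,0.046,0,0,-0.062,-0.046,0.048,0,0,-0.062,-0.046,0.05,0,0,-0.062,-0.046,0.05,0],
)

```text
clock: 10.3
tcp_pos: [0.4727, -0.3095, 0.0935]
eef_rot: [-0.0, 0.996, 0.092, -0.0]
ft_force: [-1.1, 1.4, 3.8]
opening: -0.0001
finger_force: 2.0
```

The tips are 4.5 mm below the raised top, more than the 1.5 mm gap to the pin, so the pin is in the notch. I keep pressing.

Emit:
jog_arm(
  rows=[0,0,0,0.002,0,0,0,0,0.004,0,0,0,0,0.006,0,0,0,0,0.0075,0,0,0,0,0.0085,0,0,0,0,0.0095,0,0,0,0,0.0095,0],
)

```text
clock: 11.18
tcp_pos: [0.4727, -0.3096, 0.086]
eef_rot: [-0.001, 0.996, 0.092, 0.001]
ft_force: [-5.2, 5.3, 22.0]
opening: 0.0005
finger_force: 10.9
```

Emit:
jog_arm(
  rows=[0,0,0,0.001,0,0,0,0,0.001,0],
)

```text
clock: 11.42
tcp_pos: [0.4727, -0.3096, 0.086]
eef_rot: [-0.001, 0.996, 0.092, 0.001]
ft_force: [-6.9, 8.0, 29.8]
opening: -0.0001
finger_force: 15.0
```

Emit:
jog_arm(
  rows=[0,0,0,-0.005,0,0,0,0,-0.03,0,0,0,0,-0.07,0,0,0,0,-0.11,0,0,0.06,0,-0.13,0,0,0.12,0,-0.13,0,0,0.12,0,-0.13,0,0,0.12,0,-0.13,0],
)

```text
clock: 12.42
tcp_pos: [0.5904, -0.2878, 0.2121]
eef_rot: [0.0, 0.996, 0.092, -0.001]
ft_force: [-0.5, 0.0, -0.4]
opening: 0.0002
finger_force: 0.0
```

Run:
```python
from h import *
s=read_state(); print(s['tcp_pos'],s['clock'],s['ft_force'],s['qvel'].round(3))
snap('scene','sc6.png')
cv2.imwrite('pics/crop6.png',cv2.resize(cv2.imread('pics/sc6.png')[210:310,250:370],None,fx=5,fy=5,interpolation=cv2.INTER_CUBIC))
```

```text
[ 0.590433   -0.28779016  0.21211028] 12.425 [-0.50903269  0.01223582 -0.38196456] [ 0.018 -0.016  0.018  0.028  0.001  0.003  0.001]
```

View pics/crop6.png

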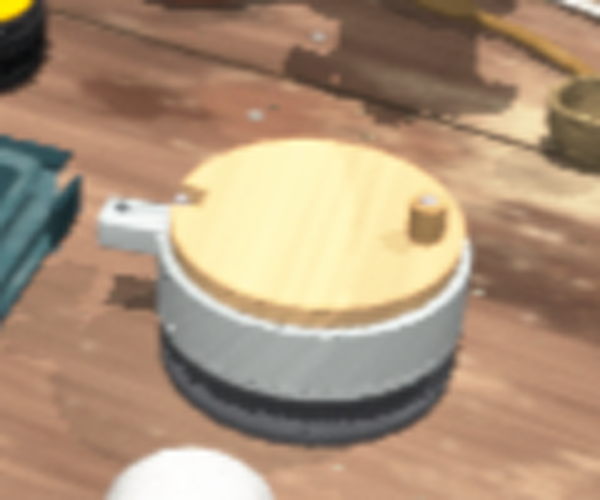

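The bat lies flat on the head with no collar gap showing. The pin shows in the notch at crop (185,197), and the arm is clear.

```bash
python3 -c "
from station import *
print(hand_in())"
```

```text
the job is handed in; nothing more can be done
None
```

I turned the bat until its notch stood over the pin, pressed it fully home flat on the wheel head, moved the arm clear, and handed the job in at about 12.5 s; no verdict was returned.

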